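Complete the jar carrier and hold it up level

TASK

Stand the two loose sample jars upright in the empty cells of the jar carrier while it stands on the desk, the red-capped one in the row of red caps and the green-capped one in the row of green caps. Then lift the filled carrier by its black handle bar until it is at least 8 cm clear of the desk, keeping it level, and finish while still holding it there, steady and level, with every jar in its cell. Leave the phone, the card terminal and the blue bottle where they are, and do not knock any jar over.

Things in the scene. Friction and masses are not known exactly. Their poses are not given: they have to be found in the camera images.
- carrier: Loose grey jar carrier on the desk, 141 (x) x 177 mm (y), 0.28 to 0.46 kg empty; origin at centre of underside, z up. Two rows of 3 open cells run along its x: red-striped row at y=+64 mm, green-striped at y=-64; cell centres x=-46, 0, +46. Cells 43 x 43 mm inside, walls 3 mm, floor 4 mm and wall tops 20 mm above underside. A handle bar runs along x between the rows on uprights at x=+-66 mm.
- handle_mid (a point): Centre of the rigid black handle bar: 141 mm long along the carrier's x, 12 mm wide, 14 mm tall, 96 mm above the underside (bar top 103 mm). Jar tops in the rows are at 74 mm, 42 mm or more to either side: open the fingers only about 40 mm to take the bar. The filled carrier weighs 0.5 to 0.8 kg and balances within 5 mm of here. Axes as the carrier's.
- red_gap (a point): Empty cell of the red row, at the carrier's +x end: centre of the cell floor, 4 mm above the carrier's underside; axes as the carrier's. Beside a jar here the fingers have room across the rows (along y: 58 mm from the cell centre to the handle bar), not along them (neighbouring jar).
- green_gap (a point): Empty cell of the green row, at the carrier's -x end: centre of the cell floor, 4 mm above the carrier's underside; axes as the carrier's. Beside a jar here the fingers have room across the rows (along y: 58 mm from the cell centre to the handle bar), not along them (neighbouring jar).
- jar_red: glass sample jar, 32 mm diameter, 70 mm tall, with a red cap (34 mm diameter, from 52 to 70 mm height), 30 to 65 g; origin at the centre of its underside, z up along the jar. Starts loose on the desk.
- jar_green: glass sample jar, 32 mm diameter, 70 mm tall, with a green cap (34 mm diameter, from 52 to 70 mm height), 30 to 65 g; origin at the centre of its underside, z up along the jar. Starts loose on the desk.
- red_a: glass sample jar, 32 mm diameter, 70 mm tall, with a red cap (34 mm diameter, from 52 to 70 mm height), 30 to 65 g; origin at the centre of its underside, z up along the jar. Stands in the red row's cell at the carrier's -x end.
- red_b: glass sample jar, 32 mm diameter, 70 mm tall, with a red cap (34 mm diameter, from 52 to 70 mm height), 30 to 65 g; origin at the centre of its underside, z up along the jar. Stands in the red row's middle cell.
- green_a: glass sample jar, 32 mm diameter, 70 mm tall, with a green cap (34 mm diameter, from 52 to 70 mm height), 30 to 65 g; origin at the centre of its underside, z up along the jar. Stands in the green row's middle cell.
- green_b: glass sample jar, 32 mm diameter, 70 mm tall, with a green cap (34 mm diameter, from 52 to 70 mm height), 30 to 65 g; origin at the centre of its underside, z up along the jar. Stands in the green row's cell at the carrier's +x end.
- phone: black phone lying flat, 150 x 72 x 9 mm (x, y, z), origin at the centre of its underside; to be left alone.
- terminal: blue card terminal with keys, 80 x 150 x 36 mm (x, y, z), origin at the centre of its underside; to be left alone.
- bottle: blue plastic bottle, 60 mm diameter, 160 mm tall, origin at the centre of its underside; to be left alone.
Not all that is in view belongs to the job. Of the things shaped like the carrier, the grey one is meant.

How it is judged:
By the outcome, as a careful person would: the job done as asked, in the order asked, and still so for the second after the job is handed in, while the arm keeps its last pose, push and grip.
It also fails if it takes over 72 s, if anything falls off the work surface, if the arm or the gripper's body presses on something with over 40 N, if the wrist force passes 120 N, or if a joint passes its speed limit or range.

ROBOT

A 7-joint arm with a two-finger parallel gripper is mounted at the origin on the work surface. World frame = base frame: x ahead of the robot, y to its left, z up, the work surface at z = 0. Lengths are in m, angles in rad, forces in N, time in s.
With the tool pointing down it reaches from about 0.4 to 0.75 m from the base axis. Payload 19.5 kg.
Tool frame: the origin (TCP) lies on the centre line of the jaws, within the pads' length; the fingertips stand 22 mm ahead of it and the grasp point (between the pads) lies 3 mm ahead of it; z points along the fingers, y is the line along which they close (so a half turn about z gives the same grasp; the last joint's range is limited). The gripper opens to 85 mm and grips with 20 to 120 N. Pads are 22 mm wide; open, the fingers measure 114 mm over their backs; the gripper's body (76 mm by 85 mm) begins 54 mm behind the grasp point. The pads swing forward as they close: fully open they stand 13 mm farther back than shut.
Start: joints at [1.207, 0.707, -0.028, 1.485, 0.022, 0.951, -0.075], TCP at [0.182, -0.545, 0.253] pointing down, gripper open.
Joint ranges: [-2.71, 2.71], [-0.32, 2.16], [-1.57, 1.52], [0, 2.45], [-1.46, 4.6], [0, 2.02], [-2.83, 2.83]. Speed limits (rad/s): [1.89, 1.89, 2.57, 2.57, 3.01, 3.01, 3.01].

INTERFACE

Orientations are given as a rotation vector (axis times angle).
In Python, from plant import ctrl gives the robot as it stands. The module is installed in compiled form; this text tells all that it offers.
- The arm moves only by the tool inch_along, called after ">>>" by a JSON object that holds its "op" and its "data", one argument or row to a line. Schema: {"type":"object","properties":{"offsets":{"type":"object","properties":{"plan":{"type":"array","items":{"type":"array","items":{"type":"number"},"minItems":4,"maxItems":4},"minItems":1,"maxItems":12}},"additionalProperties":false,"required":["plan"]},"jaw":{"type":"number"},"only":{"type":"string"},"quiet":{"type":"boolean"},"lines":{"type":"string"}},"required":["offsets"],"additionalProperties":false}. offsets is an object whose key "plan" holds a list of rows, 1 to 12 of them, each of 4 numbers: dx, dy, dz in shares of the most that a row can go, 1 being 62.5 mm, then a turn about the tool's z in units of 0.1 rad; each row shifts and turns the commanded pose from where the row before left it, along the tool's axes as they then stand; what a row does not reach is not made up. A row lasts 1/8 s, in which the tool goes at most 0.0625 m and 0.188 rad, less where a joint would pass 70% of its speed; a pose out of reach is approached as far as the arm can. jaw is the opening from 0.0 (shut) to 1.0 (fully open), set as the call begins (left out keeps the last). The fingers move at their own pace and stop on an object; the grip force is fixed at half the most. Time passes only in rows, so rows that do not move let the fingers close. The tool returns the time, the measured TCP pose, the force, the opening and the grip force at its end. only (a regular expression) keeps the lines of the reply that match it, lines (a string "A,B") keeps lines A to B, and quiet returns only ok. Input that does not fit is refused with a message, and nothing moves.
- ctrl.read_state(): the state, without advancing time (a new reading comes with each control period).
- ctrl.capture(name): name is "side" or "top"; returns a dict with "image" (384x512x3 uint8, red, green, blue), "fx", "fy", "cx", "cy" (pixels), "k1" (the pictures are not rectified: a ray, as slopes to the right and down, at radius r is drawn at 1 + k1 r^2 times it, then the intrinsics apply), "world_to_cam" (4x4, takes a point from world to camera coordinates). Camera axes: x right, y down, z forward; pixel columns grow to the right and rows downward; lengths in m; the calibration is good to about 2 mm. A picture is of the moment at which its call begins. There is no depth.
- ctrl.sign_off(): hands the job in; it is judged then, once.
The state is a dict: "clock": time; "joint_pos": joint angles; "qvel": joint speeds; "joint_torque": joint torques, N m; "tool_pos": TCP position; "orientation": TCP orientation; "wrist_force": force on the tool from outside, world axes, zero at the start; "moment": the same for the moment, N m; "opening": opening from 0.0 (shut) to 1.0 (fully open); "grip_force": force on a finger pad.
Only numpy, scipy, OpenCV 4.12 (cv2) and the standard library are available. Lean on these libraries where they do the work, as an engineer would, in place of code of your own. Each camera call takes 0.05 s, during which the arm holds its last target. There are 200 camera calls.

## Working session

There is one attempt and no reset: what is moved stays moved. The work goes in short steps, Python scripts to look and compute and a tool call to move; the robot and the scene stay as the last step left them, time stands still between calls to the robot, and variables do not carry over. Pictures are saved under pics/ and viewed, at most 13 in all, crops included, and the job is handed in when it is done.

```bash
mkdir -p pics; cat > h.py <<'E'
import numpy as np, cv2
from plant import ctrl
from scipy.spatial.transform import Rotation as R
def cap(n,save=None):
    c=ctrl.capture(n)
    if save: cv2.imwrite('pics/'+save,c['image'][:,:,::-1])
    return c
def ray(c,u,v):
    x,y=(u-c['cx'])/c['fx'],(v-c['cy'])/c['fy']
    a,b=x,y
    for _ in range(30):
        s=1+c['k1']*(a*a+b*b); a,b=x/s,y/s
    T=np.array(c['world_to_cam']); Rm=T[:3,:3]
    return -Rm.T@T[:3,3], Rm.T@np.array([a,b,1.])
def onz(c,u,v,z):
    o,d=ray(c,u,v); return o+d*(z-o[2])/d[2]
def proj(c,p):
    T=np.array(c['world_to_cam']); q=T[:3,:3]@np.array(p)+T[:3,3]
    a,b=q[:2]/q[2]; s=1+c['k1']*(a*a+b*b)
    return np.array([c['fx']*a*s+c['cx'],c['fy']*b*s+c['cy']])
E
python3 - <<'E'
from h import *
for n in('top','side'):
    c=cap(n,n+'0.png'); print(n,c['fx'],c['k1'],ray(c,c['cx'],c['cy']))
s=ctrl.read_state();print(s);print(R.from_rotvec(s['orientation']).as_matrix().round(3))
E
```

```text
top 424.73964081014 -0.0658089443644377 (array([0.42898047, 0.06508672, 1.10649567]), array([ 0.16909106, -0.00943519, -0.98555527]))
side 432.3712816269128 -0.12250210457759021 (array([ 0.50633272, -0.93023975,  0.77921052]), array([ 0.0709698 ,  0.82584211, -0.55941764]))
{'clock': 0.1, 'joint_pos': array([ 1.20728882,  0.70699831, -0.02764443,  1.48492806,  0.02198582,
        0.95091576, -0.07548514]), 'qvel': array([-0.00256619, -0.0014565 ,  0.00150146, -0.00298429,  0.00075448,
       -0.00108125,  0.00061797]), 'joint_torque': array([ 1.92828738e-03, -8.84297061e+01,  1.23715673e+00, -2.36449403e+01,
        1.71476923e-02,  5.14280531e-03,  1.61395578e-04]), 'tool_pos': array([ 0.1818129 , -0.54527954,  0.25290403]), 'orientation': array([-3.10008171e+00, -5.03206501e-01,  2.37024549e-04]), 'wrist_force': array([-0.09080646,  0.36706946, -0.38899774]), 'moment': array([-0.00201264,  0.06172686,  0.00495827]), 'grip_force': 0.0, 'opening': 0.9970257203080922}
[[ 0.949  0.316 -0.   ]
 [ 0.316 -0.949  0.001]
 [ 0.    -0.001 -1.   ]]
```

View pics/top0.png

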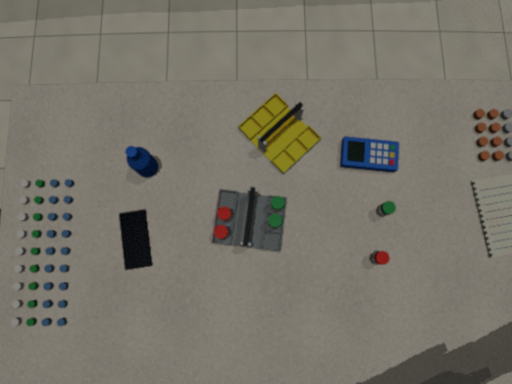

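View pics/side0.png

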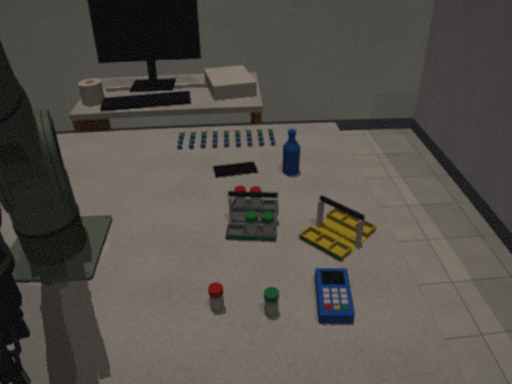

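The loose jars stand upright, red at (381,258) and green at (388,208) in the top view. The grey carrier is centred at about (250,220), its bar running from (252,190) to (248,244), with gaps at upper left (red) and lower right (green).

```bash
cat > m.py <<'E'
from h import *
def blobs(c,box,kind,amin=20):
    h=cv2.cvtColor(c['image'],cv2.COLOR_RGB2HSV).astype(int); H,S,V=h[...,0],h[...,1],h[...,2]
    m={'red':((H<8)|(H>172))&(S>150)&(V>70),'green':(H>50)&(H<85)&(S>120)&(V>40),'black':(V<45)}[kind]
    u0,v0,u1,v1=box; k=np.zeros(m.shape,np.uint8); k[v0:v1,u0:u1]=m[v0:v1,u0:u1]
    n,L,st,ce=cv2.connectedComponentsWithStats(k)
    return [(ce[i],st[i],np.argwhere(L==i)[:,::-1]) for i in range(1,n) if st[i,4]>=amin]
def tri(rs):
    A=0;b=0
    for o,d in rs:
        d=d/np.linalg.norm(d);P=np.eye(3)-d[:,None]*d; A=A+P;b=b+P@o
    return np.linalg.solve(A,b)
E
python3 - <<'E'
from m import *
np.set_printoptions(precision=4,suppress=True)
t=cap('top');s=cap('side')
for k,tb,sb in(('red',(360,240,400,275),(200,275,230,305)),('green',(370,195,405,222),(258,280,285,312))):
    a=blobs(t,tb,k);b=blobs(s,sb,k)
    print(k,[x[1] for x in a+b]); print(tri([ray(t,*a[0][0]),ray(s,*b[0][0])]),onz(t,*a[0][0],.064))
for k,tb in(('red',(205,195,240,245)),('green',(262,190,292,235))):
    for x in blobs(t,tb,k): print(k,x[1],onz(t,*x[0],.064))
for c,box in((t,(238,182,262,250)),(s,(225,185,282,202))):
    for x in blobs(c,box,'black'):
        r=cv2.minAreaRect(x[2].astype(np.float32)); print('bar',x[1],r)
        p=cv2.boxPoints(r); print(np.array([onz(c,*q,.1) for q in p]), onz(c,*x[0],.1))
big=cv2.resize(t['image'][180:260,200:300,::-1],None,fx=6,fy=6,interpolation=cv2.INTER_CUBIC);cv2.imwrite('pics/c1.png',big)
E
```

```text
red [array([376, 251,  13,  13, 135], dtype=int32), array([209, 283,  13,  11, 118], dtype=int32)]
[ 0.4507 -0.2447  0.0682] [ 0.451  -0.2459  0.064 ]
green [array([382, 202,  13,  12, 122], dtype=int32), array([265, 288,  13,  11, 121], dtype=int32)]
[ 0.5741 -0.2682  0.0661] [ 0.5745 -0.2689  0.064 ]
red [217 207  14  13 144] [0.5662 0.1407 0.064 ]
red [214 225  14  14 153] [0.5208 0.1488 0.064 ]
green [271 197  13  12 132] [0.5906 0.0078 0.064 ]
green [269 214  13  13 138] [0.5468 0.0149 0.064 ]
bar [244 188  13  58 350] ((249.9808807373047, 216.6682891845703), (7.519784450531006, 57.65167999267578), 6.483074188232422)
[[0.4851 0.0929 0.1   ]
 [0.6224 0.076  0.1   ]
 [0.6201 0.058  0.1   ]
 [0.4828 0.0753 0.1   ]] [0.5528 0.0767 0.1   ]
bar [229 191  48   7 216] ((252.47683715820312, 194.5790557861328), (47.12232208251953, 5.755397796630859), 2.2906100749969482)
[[0.4878 0.069  0.1   ]
 [0.4888 0.098  0.1   ]
 [0.6212 0.0771 0.1   ]
 [0.6175 0.0487 0.1   ]] [0.5521 0.0746 0.1   ]
```

View pics/c1.png

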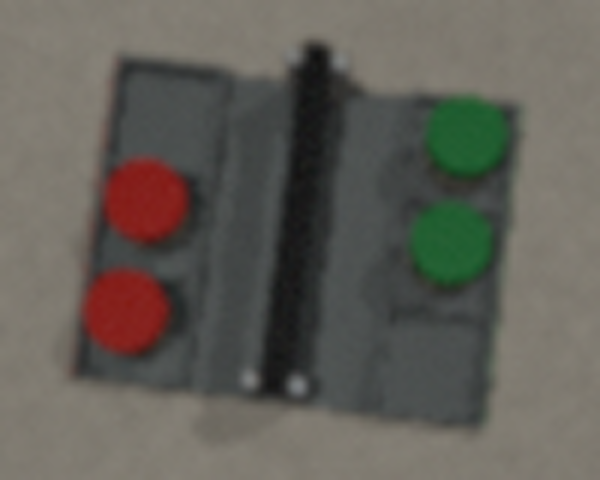

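The rows are not in the units I measure in: shifts go in shares of 62.5 mm and turns go in units of 0.1 rad. I convert before sending: 0.149 rad is 1.49.

```bash
cat > go.py <<'E'
from h import *
import sys
x,y,z=map(float,sys.argv[1:4]); yaw=float(sys.argv[4]) if len(sys.argv)>4 else None
s=ctrl.read_state(); M=R.from_rotvec(s['orientation']).as_matrix()
cy=np.arctan2(M[1,0],M[0,0])
print('turn',None if yaw is None else round(cy-yaw,4),'d_tool',(M.T@(np.array([x,y,z])-s['tool_pos'])).round(4),'yaw',cy.round(4),'tilt',M[:2,2].round(4))
E
```

>>> {"op": "inch_along", "data": {
  "offsets": {"plan": [[0,0,0,1.49],[0,0,0,1.49],[0,0,0,1.49],[0,0,0,0]]},
  "jaw": 0.75
}}

```text
clock: 0.7
tool_pos: [0.182, -0.5454, 0.2531]
orientation: [-3.135, 0.195, 0.001]
wrist_force: [-0.5, 0.6, -0.3]
opening: 0.748
grip_force: 0.0
```

```bash
python3 go.py 0.4505 -0.2455 0.18 -0.124
python3 - <<'E'
from m import *
t=cap('top')
P=[onz(t,200+u/6-.4,180+v/6-.4,.02)[:2] for u,v in((120,60),(518,100),(483,425),(75,378))]
P=np.array(P); print(P.round(4),P.mean(0).round(4))
for a,b in((3,0),(2,1)): d=P[b]-P[a];print(np.arctan2(d[1],d[0]).round(3),np.hypot(*d).round(3))
for a,b in((1,0),(2,3)): d=P[b]-P[a];print((np.arctan2(d[1],d[0])-np.pi/2).round(3),np.hypot(*d).round(3))
E
```

```text
turn -0.0002 d_tool [ 0.2293 -0.3308  0.0731] yaw -0.1242 tilt [-0.0004  0.0003]
[[ 0.6335  0.1547]
 [ 0.6136 -0.0174]
 [ 0.4741  0.0009]
 [ 0.4964  0.1739]] [0.5544 0.078 ]
-0.138 0.139
-0.131 0.141
-0.115 0.173
-0.128 0.174
```

>>> {"op": "inch_along", "data": {
  "offsets": {"plan": [[0.368,-0.528,0.112,0],[0.368,-0.528,0.112,0],[0.368,-0.528,0.112,0],[0.368,-0.528,0.112,0],[0.368,-0.528,0.112,0],[0.368,-0.528,0.112,0],[0.368,-0.528,0.112,0],[0.368,-0.528,0.112,0],[0.368,-0.528,0.112,0],[0.368,-0.528,0.112,0],[0,0,0,0],[0,0,0,0]]}
}}

```text
clock: 2.25
tool_pos: [0.4509, -0.2473, 0.1833]
orientation: [3.135, -0.194, -0.0]
wrist_force: [0.5, 0.3, 0.2]
opening: 0.75
grip_force: 0.0
```

```bash
python3 go.py 0.4505 -0.245 0.062 -0.125
```

```text
turn 0.0016 d_tool [-0.0006 -0.0022  0.1213] yaw -0.1234 tilt [-0.0003 -0.0001]
```

>>> {"op": "inch_along", "data": {
  "offsets": {"plan": [[0,-0.032,0.48,0],[0,0,0.48,0],[0,0,0.48,0],[0,0,0.32,0],[0,0,0.176,0],[0,0,0,0],[0,0,0,0]]}
}}

```text
clock: 3.12
tool_pos: [0.4517, -0.2451, 0.063]
orientation: [3.135, -0.197, 0.001]
wrist_force: [-0.7, -0.3, -0.4]
opening: 0.749
grip_force: 0.0
```

```bash
python3 - <<'E'
from h import *
for n,b in(('top',(330,210,430,290)),('side',(160,220,280,320))):
    c=cap(n); u,v,p,q=b
    i=cv2.resize(c['image'][v:q,u:p,::-1],None,fx=4,fy=4)
    globals()[n]=cv2.resize(i,(400,360))
cv2.imwrite('pics/g1.png',np.hstack([top,side]))
E
```

```text
(no output)
```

View pics/g1.png

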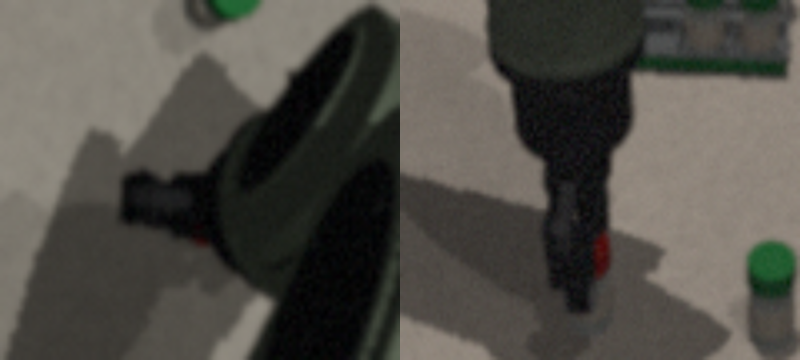

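The side view shows the red cap between the fingers, at roughly (600,255) in the crop. Closing now.

>>> {"op": "inch_along", "data": {
  "offsets": {"plan": [[0,0,0,0],[0,0,0,0],[0,0,0,0],[0,0,0,0],[0,0,0,0],[0,0,0,0]]},
  "jaw": 0.2
}}

```text
clock: 3.98
tool_pos: [0.4517, -0.2449, 0.0627]
orientation: [3.135, -0.197, 0.001]
wrist_force: [-0.2, 1.0, 7.8]
opening: 0.375
grip_force: 58.7
```

>>> {"op": "inch_along", "data": {
  "offsets": {"plan": [[0,0,-0.16,0],[0,0,-0.48,0],[0,0,-0.64,0],[0,0,-0.64,0],[0,0,-0.32,0],[0,0,0,0]]}
}}

```text
clock: 4.72
tool_pos: [0.4519, -0.2449, 0.2038]
orientation: [3.135, -0.196, 0.004]
wrist_force: [0.3, -0.7, -1.5]
opening: 0.379
grip_force: 59.6
```

```bash
python3 go.py 0.6085 0.1345 0.203 -0.125
python3 - <<'E'
from m import *
c=cap('side'); u,v,p,q=160,180,280,300
cv2.imwrite('pics/g2.png',cv2.resize(c['image'][v:q,u:p,::-1],None,fx=4,fy=4))
E
```

```text
turn -0.0001 d_tool [ 0.1081 -0.396   0.0008] yaw -0.1251 tilt [ 0.0023 -0.0009]
```

View pics/g2.png

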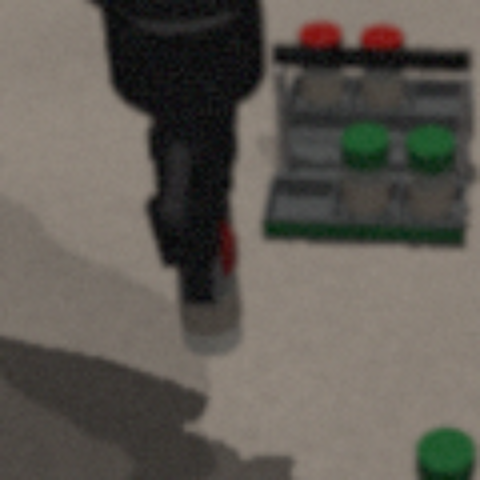

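The jar hangs upright in the fingers, its base near (212,335) in the crop. Next I carry it to the red gap.

Scaled: -0.04 m is -0.64, -0.036 m is -0.576.

>>> {"op": "inch_along", "data": {
  "offsets": {"plan": [[0.08,-0.32,0,0],[0.16,-0.64,0,0],[0.192,-0.64,0,0],[0.192,-0.64,0,0],[0.192,-0.64,0,0],[0.192,-0.64,0,0],[0.192,-0.64,0,0],[0.192,-0.64,0,0],[0.192,-0.64,0,0],[0.144,-0.576,0,0],[0.024,-0.32,0,0],[0,0,0,0]]}
}}

```text
clock: 6.28
tool_pos: [0.6092, 0.1351, 0.2014]
orientation: [3.135, -0.195, -0.002]
wrist_force: [-0.7, -0.9, -1.1]
opening: 0.378
grip_force: 59.6
```

>>> {"op": "inch_along", "data": {
  "offsets": {"plan": [[0,0,0,0],[0,0,0,0]]}
}}

```text
clock: 6.52
tool_pos: [0.6095, 0.1333, 0.2024]
orientation: [3.135, -0.199, -0.0]
wrist_force: [-0.1, -0.3, -1.4]
opening: 0.381
grip_force: 59.6
```

```bash
python3 go.py 0.6095 0.1345 0.098 -0.125
python3 - <<'E'
from m import *
c=cap('side'); u,v,p,q=200,120,300,250
a=cv2.resize(c['image'][v:q,u:p,::-1],(400,520))
c=cap('top'); u,v,p,q=190,160,310,270
b=cv2.resize(c['image'][v:q,u:p,::-1],(400,520))
cv2.imwrite('pics/g3.png',np.hstack([a,b]))
E
```

```text
turn -0.0017 d_tool [-0.0002 -0.0012  0.1044] yaw -0.1267 tilt [-0.0001 -0.0002]
```

View pics/g3.png

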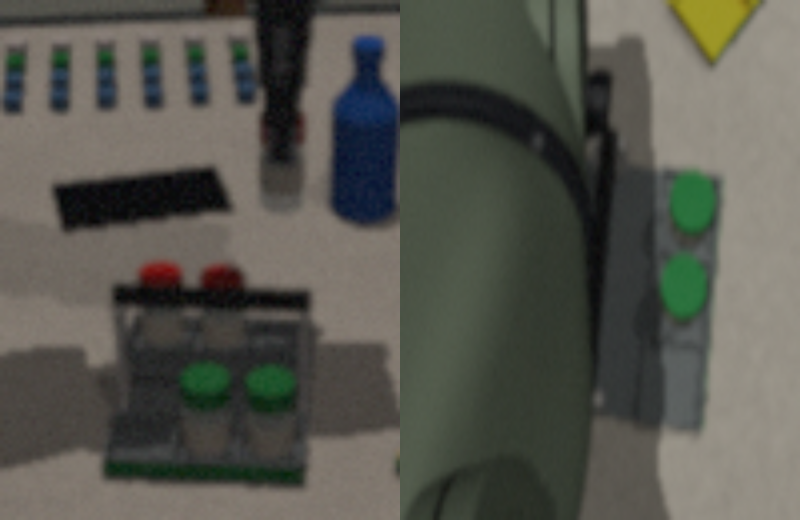

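The jar hangs above the red gap, base near (282,195) in the side crop, to the right of the two red caps. Lowering in stages.

Scaled: -0.001 m is -0.016, 0.03 m is 0.48.

>>> {"op": "inch_along", "data": {
  "offsets": {"plan": [[0,-0.016,0.32,0],[0,0,0.48,0],[0,0,0.48,0],[0,0,0.32,0],[0,0,0.16,0],[0,0,0.096,0],[0,0,0.096,0],[0,0,0,0],[0,0,0,0]]}
}}

```text
clock: 7.75
tool_pos: [0.6099, 0.1355, 0.0807]
orientation: [-3.135, 0.197, -0.001]
wrist_force: [0.4, 0.3, 0.1]
opening: 0.378
grip_force: 59.6
```

>>> {"op": "inch_along", "data": {
  "offsets": {"plan": [[0,0,0.08,0],[0,0,0.08,0],[0,0,0,0],[0,0,0,0]]}
}}

```text
clock: 8.25
tool_pos: [0.6098, 0.1354, 0.0704]
orientation: [-3.135, 0.197, 0.0]
wrist_force: [0.5, -0.1, -1.3]
opening: 0.377
grip_force: 59.6
```

```bash
python3 go.py 0.6095 0.1345 0.0675 -0.125
```

```text
turn -0.0002 d_tool [-0.0002  0.0009  0.0029] yaw -0.1252 tilt [-0.      0.0001]
```

>>> {"op": "inch_along", "data": {
  "offsets": {"plan": [[0,0,0.032,0],[0,0,0,0],[0,0,0,0]]}
}}

```text
clock: 8.62
tool_pos: [0.6097, 0.1354, 0.0683]
orientation: [-3.135, 0.197, 0.0]
wrist_force: [0.5, -0.4, -0.0]
opening: 0.373
grip_force: 59.6
```

>>> {"op": "inch_along", "data": {
  "offsets": {"plan": [[0,0,0,0],[0,0,0,0],[0,0,0,0]]},
  "jaw": 0.6
}}

```text
clock: 9.0
tool_pos: [0.6098, 0.1358, 0.0684]
orientation: [-3.135, 0.196, -0.0]
wrist_force: [0.4, 3.8, 1.3]
opening: 0.599
grip_force: 0.0
```

>>> {"op": "inch_along", "data": {
  "offsets": {"plan": [[0,0,-0.32,0],[0,0,-0.64,0],[0,0,-0.64,0],[0,0,-0.48,0],[0,0,0,0]]}
}}

```text
clock: 9.62
tool_pos: [0.6105, 0.1352, 0.2016]
orientation: [-3.134, 0.197, -0.006]
wrist_force: [-0.2, -0.3, 0.1]
opening: 0.603
grip_force: 0.0
```

```bash
python3 go.py 0.5738 -0.268 0.2 -0.125
```

```text
turn -0.0006 d_tool [0.014  0.4046 0.0012] yaw -0.1256 tilt [0.0042 0.0007]
```

Scaled: 0.04 m is 0.64, 0.0246 m is 0.3936.

>>> {"op": "inch_along", "data": {
  "offsets": {"plan": [[0,0.32,0,0],[0.016,0.64,0,0],[0.032,0.64,0,0],[0.032,0.64,0,0],[0.032,0.64,0,0],[0.032,0.64,0,0],[0.032,0.64,0,0],[0.032,0.64,0,0],[0.032,0.64,0,0],[0.016,0.64,0,0],[0,0.3936,0,0],[0,0,0,0]]},
  "jaw": 0.75
}}

```text
clock: 11.12
tool_pos: [0.5733, -0.271, 0.1978]
orientation: [3.134, -0.202, -0.003]
wrist_force: [-0.3, 1.4, -0.9]
opening: 0.75
grip_force: 0.0
```

>>> {"op": "inch_along", "data": {
  "offsets": {"plan": [[0,0,0,0],[0,0,0,0]]}
}}

```text
clock: 11.38
tool_pos: [0.5751, -0.2673, 0.1982]
orientation: [-3.135, 0.195, 0.001]
wrist_force: [0.6, 0.0, -0.6]
opening: 0.747
grip_force: 0.0
```

```bash
python3 go.py 0.5738 -0.268 0.062 -0.125
python3 - <<'E'
from m import *
c=cap('top'); u,v,p,q=190,170,300,260
a=cv2.resize(c['image'][v:q,u:p,::-1],(400,330))
for k,b in(('red',(205,185,245,245)),('green',(262,190,292,235))):
    for x in blobs(c,b,k): print(k,x[1],onz(c,*x[0],.066 if k=='green' else .066)[:2].round(4))
for x in blobs(c,(238,182,262,250),'black',100):
    r=cv2.minAreaRect(x[2].astype(np.float32)); print(r)
c=cap('side'); u,v,p,q=210,170,330,310
b=cv2.resize(c['image'][v:q,u:p,::-1],(400,330))
cv2.imwrite('pics/g4.png',np.hstack([a,b]))
E
```

```text
turn 0.0006 d_tool [-0.0011  0.0009  0.1362] yaw -0.1244 tilt [-0.0003  0.0005]
red [221 190  13  13 138] [0.6096 0.1328]
red [218 206  14  14 143] [0.5668 0.1396]
red [214 225  14  13 146] [0.5214 0.1479]
green [272 197  13  13 130] [0.5902 0.007 ]
green [269 214  13  14 137] [0.546  0.0143]
((249.65866088867188, 216.52047729492188), (5.598745822906494, 57.42713165283203), 7.35237979888916)
```

View pics/g4.png

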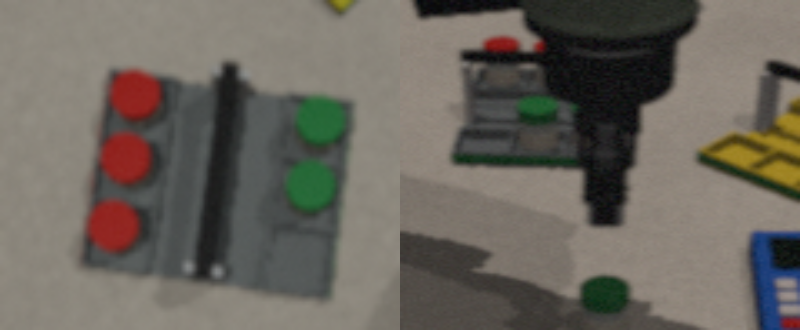

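The red jar stands in its cell at (134,95) in the top crop, in line with the other two, and the carrier has not moved. Next the green jar.

Scaled: 0.03 m is 0.48, 0.0155 m is 0.248.

>>> {"op": "inch_along", "data": {
  "offsets": {"plan": [[-0.016,0.016,0.48,0],[0,0,0.48,0],[0,0,0.48,0],[0,0,0.48,0],[0,0,0.248,0],[0,0,0,0],[0,0,0,0]]}
}}

```text
clock: 12.35
tool_pos: [0.5744, -0.2691, 0.0639]
orientation: [3.135, -0.196, 0.002]
wrist_force: [0.2, -0.2, 0.1]
opening: 0.75
grip_force: 0.0
```

>>> {"op": "inch_along", "data": {
  "offsets": {"plan": [[0,0,0,0],[0,0,0,0],[0,0,0,0],[0,0,0,0],[0,0,0,0],[0,0,0,0]]},
  "jaw": 0.2
}}

```text
clock: 13.1
tool_pos: [0.5743, -0.269, 0.0637]
orientation: [3.135, -0.197, 0.002]
wrist_force: [-1.5, 1.4, 8.4]
opening: 0.382
grip_force: 58.8
```

>>> {"op": "inch_along", "data": {
  "offsets": {"plan": [[0,0,-0.16,0],[0,0,-0.48,0],[0,0,-0.64,0],[0,0,-0.64,0],[0,0,-0.32,0],[0,0,0,0]]}
}}

```text
clock: 13.85
tool_pos: [0.5744, -0.2691, 0.2046]
orientation: [3.135, -0.197, 0.004]
wrist_force: [0.8, 0.2, -1.3]
opening: 0.38
grip_force: 59.6
```

```bash
python3 go.py 0.502 0.0195 0.203 -0.125
```

```text
turn -0.0002 d_tool [-0.1078 -0.2773  0.0011] yaw -0.1252 tilt [ 0.0024 -0.001 ]
```

Scaled: -0.04 m is -0.64, -0.036 m is -0.576.

>>> {"op": "inch_along", "data": {
  "offsets": {"plan": [[-0.128,-0.32,0,0],[-0.24,-0.64,0,0],[-0.256,-0.64,0,0],[-0.256,-0.64,0,0],[-0.256,-0.64,0,0],[-0.24,-0.64,0,0],[-0.224,-0.576,0,0],[-0.128,-0.336,0,0],[0,0,0,0],[0,0,0,0],[0,0,0,0]]}
}}

```text
clock: 15.22
tool_pos: [0.5015, 0.0186, 0.2027]
orientation: [3.135, -0.198, -0.0]
wrist_force: [0.4, 1.2, 0.4]
opening: 0.381
grip_force: 59.6
```

```bash
python3 go.py 0.502 0.0195 0.08 -0.125
python3 - <<'E'
from m import *
c=cap('side'); u,v,p,q=200,120,310,260
cv2.imwrite('pics/g5.png',cv2.resize(c['image'][v:q,u:p,::-1],None,fx=4,fy=4))
E
```

```text
turn -0.0014 d_tool [ 0.0004 -0.001   0.1227] yaw -0.1264 tilt [-0.0002 -0.0002]
```

View pics/g5.png

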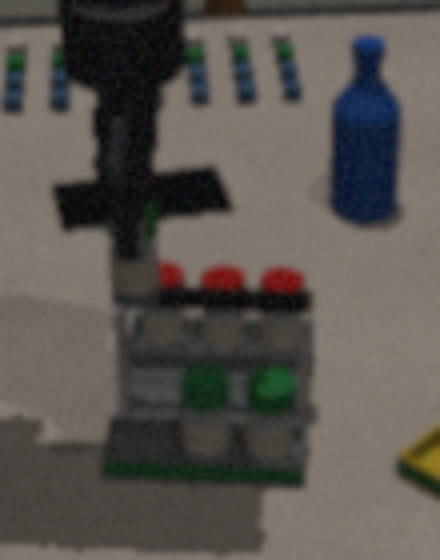

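The green jar hangs at (135,275) in the crop, above the green gap at (145,435). Lowering.

Scaled: 0.03 m is 0.48, 0.02 m is 0.32.

>>> {"op": "inch_along", "data": {
  "offsets": {"plan": [[0,-0.016,0.32,0],[0,0,0.48,0],[0,0,0.48,0],[0,0,0.32,0],[0,0,0.16,0],[0,0,0.096,0],[0,0,0.096,0],[0,0,0,0],[0,0,0,0]]}
}}

```text
clock: 16.4
tool_pos: [0.5017, 0.0205, 0.0812]
orientation: [-3.135, 0.196, -0.001]
wrist_force: [1.3, -0.6, -0.0]
opening: 0.379
grip_force: 59.6
```

>>> {"op": "inch_along", "data": {
  "offsets": {"plan": [[0,0,0.08,0],[0,0,0.08,0],[0,0,0,0],[0,0,0,0]]}
}}

```text
clock: 16.9
tool_pos: [0.5015, 0.0204, 0.0708]
orientation: [-3.135, 0.197, 0.0]
wrist_force: [-0.8, -0.8, -0.9]
opening: 0.382
grip_force: 59.6
```

```bash
python3 go.py 0.502 0.0195 0.0688 -0.125
```

```text
turn -0.0003 d_tool [0.0006 0.0009 0.002 ] yaw -0.1253 tilt [-0.0001  0.0001]
```

>>> {"op": "inch_along", "data": {
  "offsets": {"plan": [[0,0,0.024,0],[0,0,0,0],[0,0,0,0]]}
}}

```text
clock: 17.27
tool_pos: [0.5015, 0.0205, 0.0693]
orientation: [-3.135, 0.197, -0.0]
wrist_force: [0.4, 0.3, -0.9]
opening: 0.378
grip_force: 59.6
```

>>> {"op": "inch_along", "data": {
  "offsets": {"plan": [[0,0,0,0],[0,0,0,0],[0,0,0,0]]},
  "jaw": 0.6
}}

```text
clock: 17.65
tool_pos: [0.5016, 0.0205, 0.0693]
orientation: [-3.135, 0.197, -0.0]
wrist_force: [0.9, -0.9, -0.2]
opening: 0.603
grip_force: 0.0
```

>>> {"op": "inch_along", "data": {
  "offsets": {"plan": [[0,0,-0.32,0],[0,0,-0.64,0],[0,0,-0.64,0],[0,0,-0.48,0],[-0.48,0.48,0,0],[-0.48,0.8,0,0],[-0.48,0.8,0,0],[-0.48,0.8,0,0],[0,0.64,0,0],[0,0,0,0],[0,0,0,0]]}
}}

```text
clock: 19.02
tool_pos: [0.3551, -0.1824, 0.1993]
orientation: [-3.135, 0.196, 0.0]
wrist_force: [-0.3, -0.2, -0.4]
opening: 0.597
grip_force: 0.0
```

```bash
python3 - <<'E'
from m import *
c=cap('top'); u,v,p,q=190,170,300,260
a=cv2.resize(c['image'][v:q,u:p,::-1],(400,330))
for k,b in(('red',(205,185,245,245)),('green',(260,190,292,250))):
    for x in blobs(c,b,k): print(k,x[1],onz(c,*x[0],.066)[:2].round(4))
for x in blobs(c,(238,182,262,250),'black',100):
    r=cv2.minAreaRect(x[2].astype(np.float32)); print(r,onz(c,*x[0],.1)[:2])
c=cap('side'); u,v,p,q=210,170,330,270
for x in blobs(c,(225,185,282,202),'black',100): print(onz(c,*x[0],.1)[:2])
b=cv2.resize(c['image'][v:q,u:p,::-1],(400,330))
cv2.imwrite('pics/g6.png',np.hstack([a,b]))
E
python3 go.py 0.5535 0.0765 0.2 -0.125
```

```text
red [220 190  14  13 139] [0.6096 0.1329]
red [218 206  13  14 143] [0.5667 0.1398]
red [214 225  14  13 147] [0.5214 0.148 ]
green [272 197  13  13 130] [0.5901 0.0069]
green [269 214  13  14 142] [0.5461 0.0144]
green [267 232  14  14 137] [0.502  0.0191]
((250.02403259277344, 216.5698699951172), (6.542103290557861, 57.689456939697266), 7.594643592834473) [0.55272574 0.07639145]
[0.55568505 0.07292922]
turn 0.0014 d_tool [ 0.1649 -0.2809 -0.0006] yaw -0.1236 tilt [-0.0001  0.0004]
```

View pics/g6.png

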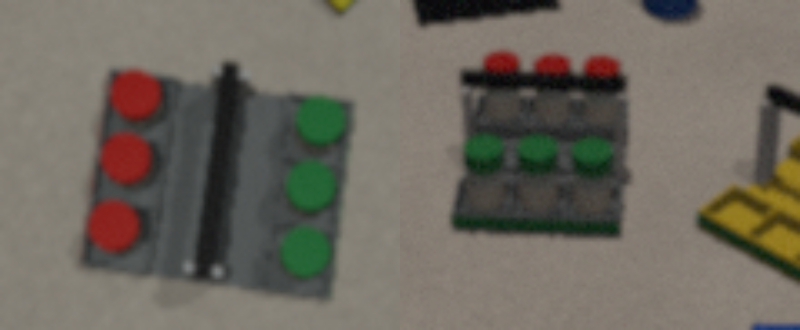

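All six jars stand in their cells: red at (134,95), (126,158), (113,225) and green at (320,121), (310,185), (306,250) in the top crop. Next I go to the handle.

Scaled: -0.04 m is -0.64, 0.024 m is 0.384, 0.001 rad is 0.01.

>>> {"op": "inch_along", "data": {
  "offsets": {"plan": [[0.16,-0.272,0,0],[0.384,-0.64,0,0],[0.384,-0.64,0,0],[0.384,-0.64,0,0],[0.384,-0.64,0,0],[0.384,-0.64,0,0],[0.384,-0.64,0,0],[0.1744,-0.3824,0,0.01],[0,0,0,0],[0,0,0,0],[0,0,0,0]]},
  "jaw": 0.47
}}

```text
clock: 20.5
tool_pos: [0.5534, 0.0748, 0.1995]
orientation: [3.135, -0.199, -0.0]
wrist_force: [0.4, -0.2, -0.1]
opening: 0.465
grip_force: 0.0
```

```bash
python3 go.py 0.554 0.0765 0.099 -0.125
```

```text
turn -0.0018 d_tool [ 0.0004 -0.0017  0.1005] yaw -0.1268 tilt [-0. -0.]
```

>>> {"op": "inch_along", "data": {
  "offsets": {"plan": [[0,-0.016,0.32,0],[0,0,0.48,0],[0,0,0.32,0],[0,0,0.24,0],[0,0,0.16,0],[0,0,0.08,0],[0,0,0,0],[0,0,0,0]]}
}}

```text
clock: 21.5
tool_pos: [0.554, 0.0763, 0.0998]
orientation: [-3.135, 0.198, -0.001]
wrist_force: [0.2, -0.1, 0.2]
opening: 0.469
grip_force: 0.0
```

```bash
python3 go.py 0.554 0.0765 0.099 -0.125
python3 - <<'E'
from m import *
c=cap('side'); u,v,p,q=210,150,330,250
cv2.imwrite('pics/g7.png',cv2.resize(c['image'][v:q,u:p,::-1],None,fx=5,fy=5))
E
```

```text
turn -0.0012 d_tool [-0.0001 -0.0002  0.0008] yaw -0.1262 tilt [0.0007 0.0002]
```

View pics/g7.png

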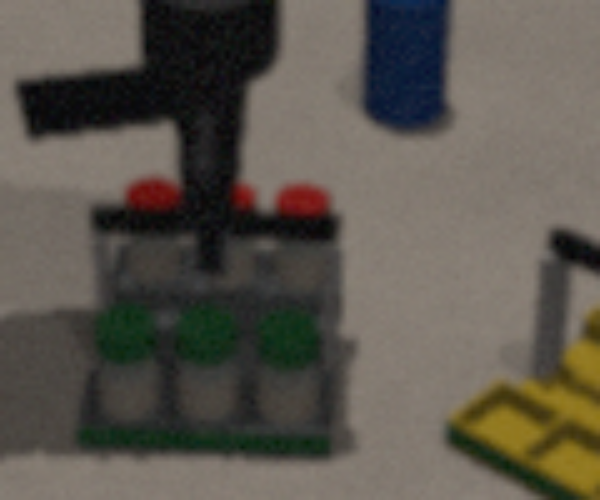

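The finger at (212,230) in the crop straddles the middle of the bar. Closing, then a small slow lift.

>>> {"op": "inch_along", "data": {
  "offsets": {"plan": [[0,0,0,0],[0,0,0,0],[0,0,0,0],[0,0,0,0],[0,0,0,0],[0,0,0,0],[0,0,0,0]]},
  "jaw": 0
}}

```text
clock: 22.42
tool_pos: [0.5539, 0.0765, 0.0997]
orientation: [-3.135, 0.198, -0.001]
wrist_force: [-0.5, 1.8, 5.7]
opening: 0.132
grip_force: 59.4
```

>>> {"op": "inch_along", "data": {
  "offsets": {"plan": [[0,0,-0.048,0],[0,0,-0.096,0],[0,0,-0.128,0],[0,0,-0.128,0],[0,0,-0.08,0],[0,0,0,0],[0,0,0,0]]}
}}

```text
clock: 23.3
tool_pos: [0.5537, 0.0763, 0.1291]
orientation: [-3.135, 0.198, 0.0]
wrist_force: [-0.0, -0.1, -7.3]
opening: 0.123
grip_force: 58.8
```

```bash
python3 -c "
from h import *
s=ctrl.read_state();print(s['wrist_force'],s['moment'])"
```

```text
[-0.00851219 -0.14266858 -7.26894616] [0.01122495 0.05537261 0.02976558]
```

Scaled: -0.012 m is -0.192, -0.009 m is -0.144.

>>> {"op": "inch_along", "data": {
  "offsets": {"plan": [[0,0,-0.064,0],[0,0,-0.144,0],[0,0,-0.192,0],[0,0,-0.192,0],[0,0,-0.192,0],[0,0,-0.192,0],[0,0,-0.192,0],[0,0,-0.144,0],[0,0,-0.096,0],[0,0,-0.032,0],[0,0,0,0],[0,0,0,0]]}
}}

```text
clock: 24.8
tool_pos: [0.5537, 0.0762, 0.219]
orientation: [3.135, -0.198, -0.001]
wrist_force: [0.3, -0.2, -6.6]
opening: 0.124
grip_force: 58.8
```

>>> {"op": "inch_along", "data": {
  "offsets": {"plan": [[0,0,0,0],[0,0,0,0],[0,0,0,0],[0,0,0,0],[0,0,0,0],[0,0,0,0],[0,0,0,0],[0,0,0,0]]}
}}

```text
clock: 25.8
tool_pos: [0.5538, 0.0762, 0.2193]
orientation: [-3.135, 0.198, -0.0]
wrist_force: [-0.2, -1.4, -7.0]
opening: 0.131
grip_force: 58.8
```

```bash
python3 - <<'E'
from m import *
s=ctrl.read_state();print(s['wrist_force'],s['moment'],abs(s['qvel']).max())
c=cap('side'); u,v,p,q=200,110,330,240
cv2.imwrite('pics/g8.png',cv2.resize(c['image'][v:q,u:p,::-1],None,fx=4.5,fy=4.5))
E
```

```text
[-0.15839378 -1.39355962 -7.01581147] [-0.01521529  0.08044147 -0.0309823 ] 0.0013766801317303286
```

View pics/g8.png

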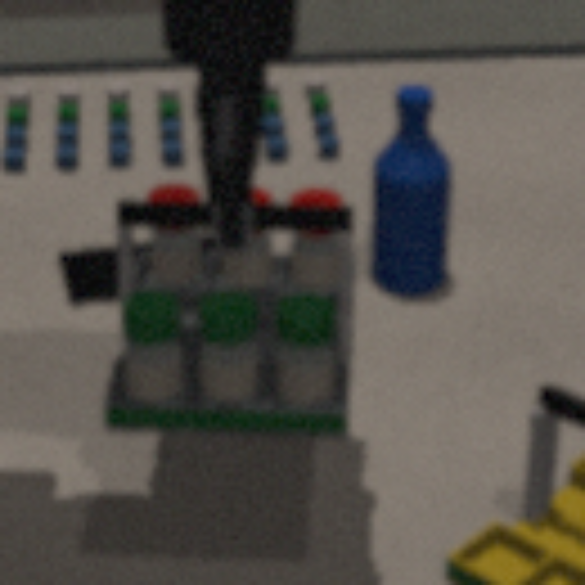

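The carrier hangs level about 12 cm up, its green stripe running from (110,415) to (345,422) in the crop and all six jars in their cells. Handing in.

```bash
python3 -c "
from plant import ctrl
print(ctrl.sign_off())"
```

```text
the job is handed in; nothing more can be done
None
```

Both loose jars are standing in their cells, and I handed the job in with the arm holding the filled carrier level and steady, about 12 cm above the desk.

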